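# Roll the two pump cylinders onto the inspection line

### The job

Line up the two metal pump cylinders lying on the black plate for inspection: with the fingertips, push the upper half of each one sideways so that it rolls (not slides) onto the white line, in either order. Leave both at rest on the plate, lying along the line with the line under their middles. Do not pick anything up, and leave the other things where they are.

Things in the scene. Friction and masses are not known exactly. Their poses are not given: they have to be found in the camera images.
- line (a point): white line, 4 mm wide, 304 mm long, painted across the middle of a black rubber-covered plate (280 x 320 mm, 8 mm thick, fixed). The point is the line's midpoint on the plate's top (8 mm above the table); x is square to the line, level, pointing away from the robot; y along the line; z up. The plate's place and yaw vary.
- barrel: thick cylinder: aluminium pump barrel, 40 mm diameter, 110 mm long, 0.35 kg. Origin on its axis at mid-length (20 mm above the plate's top); own y axis along its length. Lies nearly parallel to the line, 72 to 95 mm off it: one cylinder on the robot's side, the other beyond; which varies. Slippery (friction 0.25): rolls when pushed sideways at or just above mid-height, jams under a press on its crown, rolls on a few mm after 3 cm/s.
- plunger: thin cylinder: steel pump plunger, 30 mm diameter, 90 mm long, 0.3 kg. Origin on its axis at mid-length (15 mm above the plate's top); own y axis along its length. Lies nearly parallel to the line, 72 to 95 mm off it: one cylinder on the robot's side, the other beyond; which varies. Slippery (friction 0.25): rolls when pushed sideways at or just above mid-height, jams under a press on its crown, rolls on a few mm after 3 cm/s.
- adapter: bystander, to be left alone: brass hexagon fitting, 26 mm wide and 34 mm tall, standing on the plate near one edge, its narrow end up; origin at the centre of its foot
- collar: bystander, to be left alone: steel ring, 32 mm outside, 18 mm tall, lying flat on the plate near the opposite edge; origin at the centre of its underside
- jar: bystander, to be left alone: small amber jar with a white cap, 52 mm wide, 60 mm tall, on the table left of the plate; origin at the centre of its foot
- detector: bystander, to be left alone: grey handheld gas detector, 75 x 55 x 26 mm, lying on the table right of the plate; origin at the centre of its underside
- screwdriver: bystander, to be left alone: screwdriver, 180 mm long, lying on the table left of the plate; origin on its underside
- wrench: bystander, to be left alone: small wrench, 160 mm long, lying on the table right of the plate; origin on its underside
Mind the look-alikes: they are no part of the job. Leave any blue, green or yellow look-alike of the plunger alone.

How it is judged:
By the outcome, as a careful person would: the job done as asked, in the order asked, and still so for the second after the job is handed in, with the robot touching nothing.
It also fails if it takes over 56 s, if anything falls off the work surface, if the arm or the gripper's body presses on something with over 40 N, if the wrist force passes 120 N, or if a joint passes its speed limit or range.

### The arm

A 7-joint arm with a two-finger parallel gripper is mounted at the origin on the work surface. World frame = base frame: x ahead of the robot, y to its left, z up, the work surface at z = 0. Lengths are in m, angles in degrees, forces in N, time in s.
With the tool pointing down it reaches from about 0.425 to 0.875 m from the base axis. Payload 4.7 kg.
Tool frame: the origin (TCP) lies midway between the tips of the shut fingers; the grasp point (between the pads) lies 19 mm behind it (env.tcp_to_grasp is the distance from the TCP to the grasp point, in m); z points along the fingers, x is the direction in which the jaws open and shut, and the axes are right-handed (so a half turn about z gives the same grasp; the last joint's range is limited). The gripper opens to 87 mm and grips with 3 to 60 N. Pads are 19 mm wide; open, the fingers measure 117 mm over their backs; the gripper's body (75 mm by 190 mm) begins 51 mm behind the grasp point.
Start: joints at [-67.374, 18.392, -4.016, 83.108, 1.295, 78.541, -3.26], TCP at [0.242, 0.603, 0.223] pointing down, gripper open.
Joint ranges: [-163.93, 163.93], [-17.29, 119.83], [-79.2, 71.16], [3.27, 140.29], [-89.18, 269.18], [5.43, 117.66], [-154.24, 154.24]. Speed limits (degrees/s): [147.25, 147.25, 180, 180, 180, 180, 180].

### API

Orientations are given as [roll, pitch, yaw] about the fixed x, y, z axes, in that order (R = Rz(yaw) Ry(pitch) Rx(roll)).
In Python, from cell import env, viewer gives the robot as it stands.
- The arm moves only by the shell command python3 -m pendant 'ROWS' [OPENING] [FORCE]. ROWS is JSON, a list of rows, each a list of 6 numbers: the shift along the tool's x, y, z each as a share of 0.1 m, from -1 to 1, then the turn, a rotation vector about the tool's x, y, z each as a share of 90 degrees, from -1 to 1. A call has exactly 8 rows; each row is the pose to reach, as a shift and turn from the pose commanded when the call began, along the tool's axes at that moment; what a row does not reach only later rows make up. A row lasts 1/8 s, in which the tool goes at most 62.5 mm and 10.7 degrees, less where a joint would pass 70% of its speed; a pose out of reach is approached as far as the arm can. A call with a number of a shift or a turn outside -1 to 1 is refused whole. A call with a gripper value outside its range is refused whole. OPENING is the finger opening in mm, from 0 to 87, set as the call begins (- or left out, the last holds). The fingers move at their own pace and stop on an object; FORCE is the grip in N (left out, the last holds). Time passes only in rows, so rows that repeat a pose let the fingers close, or fill a call up. It gives the time, the measured TCP pose, the force and the opening at its end, in the units of the state.
- env.get_obs(): the state, without advancing time (a new reading comes with each control period).
- viewer.read_camera(name): name is "scene" or "top" or "wrist"; returns a dict with "frame" (420x560x3 uint8, red, green, blue), "fx", "fy", "cx", "cy" (pixels), "view" (4x4, takes a point from world to camera coordinates); the wrist camera has in their place "hand_eye" (4x4, takes a point from camera to tool coordinates, whose origin is the TCP and whose axes are the tool frame's). Camera axes: x right, y down, z forward; pixel columns grow to the right and rows downward; lengths in m; the calibration is good to about 2 mm. The wrist camera is an equidistant fisheye: a pixel r from the principal point sees the ray r / f radians off the axis. A picture is of the moment at which its call begins: read the wrist's pose just before it. There is no depth.
- env.sign_off(): hands the job in, once; it reports no verdict.
The state is a dict: "time_s": time; "qpos": joint angles; "joint_velocities": joint speeds; "effort": joint torques, N m; "tool_pos": TCP position; "tool_rot": TCP orientation; "force": force on the tool from outside, world axes, zero at the start; "wrist_torque": the same for the moment, N m; "grip_width": finger opening in m.
Only numpy, scipy, OpenCV 4.12 (cv2) and the standard library are available. Lean on these libraries where they do the work, as an engineer would, in place of code of your own. Each camera call takes 0.05 s, during which the arm holds its last target.

## Working session

There is one attempt and no reset: what is moved stays moved. The work goes in short steps, Python scripts to look and compute and a shell command to move; the robot and the scene stay as the last step left them, time stands still between calls to the robot, and variables do not carry over. Pictures are saved under pics/ and viewed, and the job is handed in when it is done.

```bash
ls; mkdir -p pics; python3 - <<'E'
from cell import env, viewer
import cv2
o=env.get_obs(); print({k:o[k] for k in ('time_s','tool_pos','tool_rot','force','grip_width')}, env.tcp_to_grasp)
for n in ('scene','top'):
    c=viewer.read_camera(n); cv2.imwrite(f'pics/{n}0.png',c['frame'][...,::-1])
    print(n,c['fx'],c['fy'],c['cx'],c['cy'],c['view'])
E
```

```text
pics
{'time_s': 0.0, 'tool_pos': array([0.24144799, 0.60291333, 0.22145505]), 'tool_rot': array([1.79992998e+02, 1.08559103e-01, 6.81808148e+01]), 'force': array([1.17440277, 0.45498041, 0.76535362]), 'grip_width': 0.08702857308183432} 0.0187
scene 444.7659414319969 444.7659414319969 278.93344806045206 211.6644673787784 [[-0.02379543  0.999578    0.01666133  0.01071056]
 [ 0.72244026  0.02871316 -0.6908369  -0.36162539]
 [-0.69102377 -0.00440194 -0.72281863  1.39651994]
 [ 0.          0.          0.          1.        ]]
top 412.07221602009815 412.07221602009815 274.8594801988696 209.30102873108459 [[ 0.01528486 -0.99983127 -0.01018847 -0.00711699]
 [-0.99304212 -0.01398958 -0.11692581  0.53160961]
 [ 0.11676355  0.01190477 -0.99308839  1.14413389]
 [ 0.          0.          0.          1.        ]]
```

View pics/scene0.png

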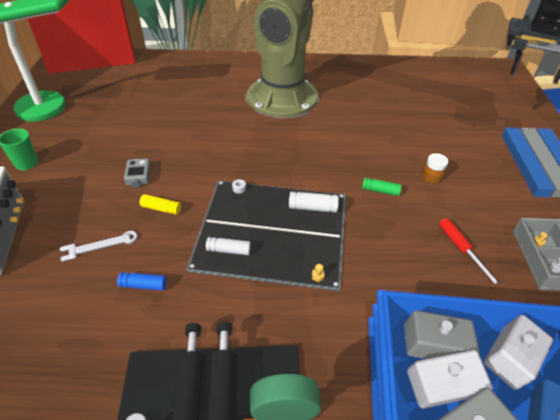

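View pics/top0.png

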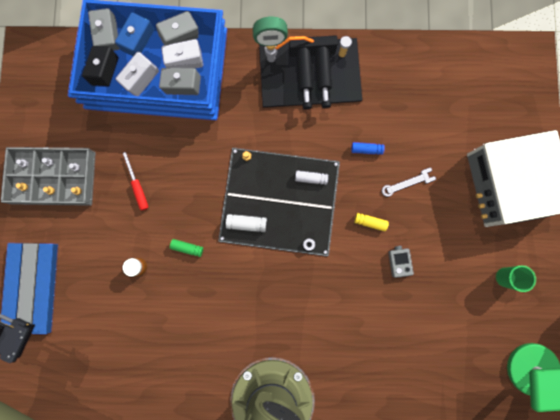

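The thick cylinder lies on the robot's side (top image, about 246,223) and the thin one beyond the line (about 312,178). The look-alikes are blue (368,148), yellow (372,222) and green (186,248). I'll check both targets in a close crop and measure the line.

```bash
cat > h.py <<'E'
import numpy as np, cv2
from cell import env, viewer
def ray_z(c,u,v,z):
    V=np.array(c['view']);R=V[:3,:3];t=V[:3,3]
    d=R.T@np.array([(u-c['cx'])/c['fx'],(v-c['cy'])/c['fy'],1]); o=-R.T@t
    return o+d*(z-o[2])/d[2]
def proj(c,P):
    V=np.array(c['view']);p=V[:3,:3]@np.array(P)+V[:3,3]
    return np.array([c['fx']*p[0]/p[2]+c['cx'],c['fy']*p[1]/p[2]+c['cy']])
E
python3 - <<'E'
from h import *
a=viewer.read_camera('top')['frame'];b=viewer.read_camera('scene')['frame']
c1=cv2.resize(a[140:265,210:350],None,fx=5.5,fy=4.7,interpolation=cv2.INTER_CUBIC)
c1=cv2.resize(a[140:265,210:350],None,fx=4,fy=4,interpolation=cv2.INTER_CUBIC)
c2=cv2.resize(b[175:295,180:355],None,fx=4,fy=4,interpolation=cv2.INTER_CUBIC)
cv2.imwrite('pics/c1.png',c1[...,::-1]);cv2.imwrite('pics/c2.png',c2[...,::-1])
E
```

```text
(no output)
```

View pics/c1.png

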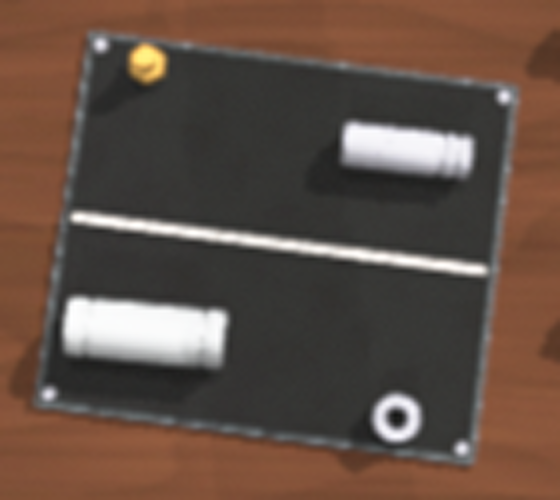

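View pics/c2.png

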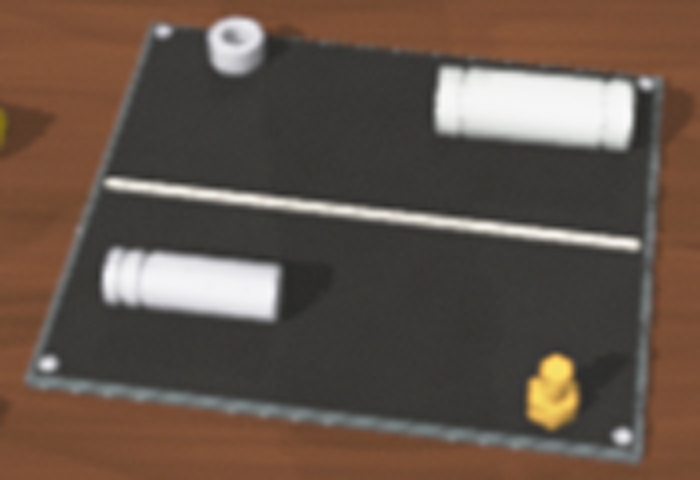

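```bash
cat > m.py <<'E'
from h import *
def blobs(c,off):
    # bright unsaturated in plate ROI
    f=c['frame'];x0,y0,x1,y1=off
    r=cv2.resize(f[y0:y1,x0:x1],None,fx=4,fy=4,interpolation=cv2.INTER_CUBIC)
    hsv=cv2.cvtColor(r,cv2.COLOR_RGB2HSV)
    m=((hsv[...,2]>125)&(hsv[...,1]<60)).astype(np.uint8)
    n,l,s,ce=cv2.connectedComponentsWithStats(m)
    out=[]
    for i in range(1,n):
        if s[i,4]<600: continue
        ys,xs=np.nonzero(l==i)
        b=cv2.boxPoints(cv2.minAreaRect(np.stack([xs,ys],1).astype(np.float32)))
        b=(b+0.5)/4-0.5+np.array([x0,y0])
        out.append((s[i,4],b))
    return out
def ends(b):
    e=[np.linalg.norm(b[i]-b[(i+1)%4]) for i in range(4)]
    i=0 if e[0]<e[1] else 1
    p=(b[i]+b[(i+1)%4])/2; q=(b[(i+2)%4]+b[(i+3)%4])/2
    return p,q,min(e[0],e[1])
def measure(n,off):
    c=viewer.read_camera(n); L=None; res=[]
    for a,b in blobs(c,off):
        p,q,w=ends(b); l=np.linalg.norm(p-q)
        res.append((l,w,p,q))
    res.sort(key=lambda r:-r[0])
    return c,res
if __name__=='__main__':
    for n,off in(('top',(210,140,350,265)),('scene',(180,175,355,295))):
        c,res=measure(n,off)
        l,w,p,q=res[0]
        P,Q=ray_z(c,*p,.008),ray_z(c,*q,.008)
        if P[1]>Q[1]:P,Q=Q,P
        y=(Q-P)/np.linalg.norm(Q-P);x=np.array([y[1],-y[0],0]);M=(P+Q)/2
        print(n,'line mid',M.round(4),'len',np.linalg.norm(Q-P).round(4),'yaw',np.degrees(np.arctan2(-y[0],y[1])).round(2))
        for l,w,p,q in res[1:]:
            for r in(.020,.015):
                P,Q=ray_z(c,*p,.008+r),ray_z(c,*q,.008+r)
                if P[1]>Q[1]:P,Q=Q,P
                d=Q-P
                print('  px',p.round(1),q.round(1),'w',w.round(1),'r',r,'mid',((P+Q)/2).round(4),'len',np.linalg.norm(d).round(4),'lineframe',((P+Q)/2-M)@x.round(4),((P+Q)/2-M)@y,'yawrel',np.degrees(np.arctan2(-d@x,d@y)).round(2))
E
python3 m.py
```

```text
top line mid [ 0.5606 -0.0114  0.008 ] len 0.3087 yaw -6.76
  px [225.2 220.3] [266.  224.2] w 14.4 r 0.02 mid [0.4937 0.0836 0.028 ] len 0.117 lineframe -0.07766017888526996 0.08641200064625248 yawrel 2.1
  px [225.2 220.3] [266.  224.2] w 14.4 r 0.015 mid [0.4941 0.084  0.023 ] len 0.1175 lineframe -0.0772877744171473 0.08687291654262888 yawrel 2.1
  px [294.9 175. ] [327.9 178.6] w 10.6 r 0.02 mid [ 0.628  -0.1032  0.028 ] len 0.0955 lineframe 0.07768836432115912 -0.08328220829185785 yawrel 1.18
  px [294.9 175. ] [327.9 178.6] w 10.6 r 0.015 mid [ 0.629  -0.1036  0.023 ] len 0.096 lineframe 0.07872447420537727 -0.08354628770749158 yawrel 1.18
  px [308.8 237.9] [308.8 249.9] w 11.8 r 0.02 mid [ 0.4349 -0.0967  0.028 ] len 0.0339 lineframe -0.11481239234718067 -0.0994944829673665 yawrel -82.92
  px [308.8 237.9] [308.8 249.9] w 11.8 r 0.015 mid [ 0.4351 -0.097   0.023 ] len 0.034 lineframe -0.11459871563269938 -0.09982782711047866 yawrel -82.92
scene line mid [ 0.5594 -0.0137  0.008 ] len 0.3063 yaw -6.71
  px [288.3 199.2] [338.1 203.4] w 17.5 r 0.02 mid [0.4906 0.0802 0.028 ] len 0.1163 lineframe -0.07925449322239346 0.08522774134609307 yawrel 2.14
  px [288.3 199.2] [338.1 203.4] w 17.5 r 0.015 mid [0.4856 0.0807 0.023 ] len 0.117 lineframe -0.08430983877811457 0.08514457557099407 yawrel 2.14
  px [205.1 243. ] [249.1 247.8] w 14.2 r 0.02 mid [ 0.6303 -0.1061  0.028 ] len 0.0948 lineframe 0.08127000793645714 -0.0834628087725475 yawrel 0.76
  px [205.1 243. ] [249.1 247.8] w 14.2 r 0.015 mid [ 0.6263 -0.1069  0.023 ] len 0.0955 lineframe 0.07731199867488917 -0.08469913348469053 yawrel 0.76
  px [238.4 178.6] [238.4 192.9] w 14.0 r 0.02 mid [ 0.4446 -0.0982  0.028 ] len 0.0502 lineframe -0.10411521799397971 -0.09726158933443511 yawrel -78.32
  px [238.4 178.6] [238.4 192.9] w 14.0 r 0.015 mid [ 0.4393 -0.0989  0.023 ] len 0.0506 lineframe -0.10934051004007378 -0.09859224172002551 yawrel -78.32
```

Crops confirm it: the thick barrel (crop 145,332) is on the near side with the plain thin steel plunger (crop 407,150) beyond it. Neither is coloured. The line midpoint is about (0.560, -0.0125) with yaw -6.75°. Next I move to hover behind the barrel.

```bash
python3 -m pendant '[[-0.4,0.38,0,0,0,0],[-0.8,0.76,0,0,0,0],[-1,0.95,0,0,0,0],[-1,0.95,0,0,0,0],[-1,0.95,0,0,0,0],[-1,0.95,0,0,0,0],[-1,0.95,0,0,0,0],[-1,0.95,0,0,0,0]]' 50
```

```text
time_s: 1.3
tool_pos: [0.2923, 0.4757, 0.2224]
tool_rot: [-180.0, 0.0, 68.2]
force: [0.4, 0.0, -0.5]
grip_width: 0.0495
```

```bash
for i in 1; do :; done
python3 -m pendant '[[-0.4,0.38,0,0,0,0],[-0.8,0.76,0,0,0,0],[-1,0.95,0,0,0,0],[-1,0.95,0,0,0,0],[-1,0.95,0,0,0,0],[-1,0.95,0,0,0,0],[-1,0.95,0,0,0,0],[-1,0.95,0,0,0,0]]'
python3 -m pendant '[[-0.4,0.38,0,0,0,0],[-0.8,0.76,0,0,0,0],[-1,0.95,0,0,0,0],[-1,0.95,0,0,0,0],[-1,0.95,0,0,0,0],[-1,0.95,0,0,0,0],[-1,0.95,0,0,0,0],[-1,0.95,0,0,0,0]]'
python3 -m pendant '[[-0.4,0.38,0,0,0,-0.08],[-0.8,0.76,0.3,0,0,-0.15],[-1,0.95,0.6,0,0,-0.167],[-1,0.95,0.8,0,0,-0.167],[-1,0.95,0.8,0,0,-0.167],[-1,0.95,0.8,0,0,-0.167],[-1,0.95,0.8,0,0,-0.167],[-1,0.95,0.8,0,0,-0.167]]'
cat >> h.py <<'E'
def wrist(name):
    o=env.get_obs(); c=viewer.read_camera('wrist'); cv2.imwrite(f'pics/{name}.png',c['frame'][...,::-1]); return o,c
from scipy.spatial.transform import Rotation as Rn
def toolT(o):
    T=np.eye(4);T[:3,:3]=Rn.from_euler('xyz',o['tool_rot'],degrees=True).as_matrix();T[:3,3]=o['tool_pos'];return T
def wray(o,c,u,v,z):
    x=(u-c['cx'])/c['fx'];y=(v-c['cy'])/c['fy'];th=np.hypot(x,y)
    d=np.array([np.sin(th)*x/th,np.sin(th)*y/th,np.cos(th)]) if th>1e-9 else np.array([0,0,1.])
    T=toolT(o)@np.array(c['hand_eye']); d=T[:3,:3]@d;p=T[:3,3]
    return p+d*(z-p[2])/d[2]
def wproj(o,c,P):
    T=np.linalg.inv(toolT(o)@np.array(c['hand_eye']));p=T[:3,:3]@np.array(P)+T[:3,3]
    r=np.hypot(p[0],p[1]);th=np.arctan2(r,p[2]);return np.array([c['cx']+c['fx']*th*p[0]/r,c['cy']+c['fy']*th*p[1]/r])
E
python3 - <<'E'
from h import *
o,c=wrist('w1');print(o['tool_pos'],o['tool_rot'],c['fx'],c['cx'],c['cy'],c['hand_eye'])
for P in((0,0,0),(.025,0,0),(.04,0,0),(-.025,0,0),(0.025,.0095,0)):
    print(P,wproj(o,c,(toolT(o)@np.array([*P,1]))[:3]).round(1))
E
```

```text
time_s: 2.3
tool_pos: [0.3434, 0.3476, 0.2224]
tool_rot: [-180.0, 0.0, 68.2]
force: [-0.2, -0.2, 0.5]
grip_width: 0.0498
time_s: 3.3
tool_pos: [0.3945, 0.2195, 0.2225]
tool_rot: [180.0, 0.0, 68.2]
force: [-0.1, -0.0, -0.7]
grip_width: 0.0501
time_s: 4.3
tool_pos: [0.4462, 0.0914, 0.1433]
tool_rot: [179.9, -0.0, 83.3]
force: [0.0, 0.3, -0.0]
grip_width: 0.0498
[0.44615262 0.09137601 0.14332176] [ 1.79927697e+02 -4.49769386e-02  8.32585819e+01] 325.19226210127806 279.8685960984487 208.53180322680376 [[ 9.99998730e-01 -1.57224375e-03  2.59755896e-04  8.66092589e-04]
 [ 1.42411706e-03  9.54861576e-01  2.97047712e-01 -8.22464588e-02]
 [-7.15062333e-04 -2.97046965e-01  9.54862602e-01 -1.62602714e-01]
 [ 0.00000000e+00  0.00000000e+00  0.00000000e+00  1.00000000e+00]]
(0, 0, 0) [278.3 262.7]
(0.025, 0, 0) [322.9 262.4]
(0.04, 0, 0) [349.  261.8]
(-0.025, 0, 0) [233.8 262.4]
(0.025, 0.0095, 0) [322.  277.1]
```

View pics/w1.png

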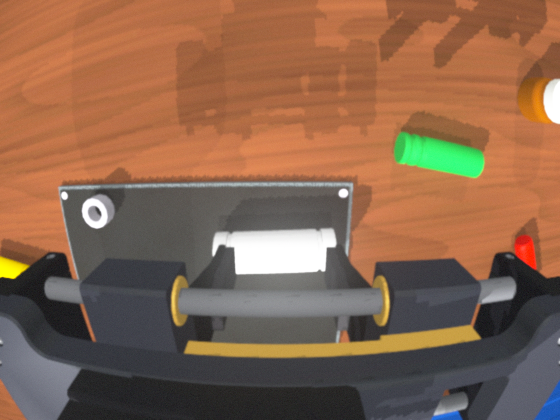

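```bash
python3 - <<'E'
from h import *
a=cv2.imread('pics/w1.png')[180:345,180:380]
cv2.imwrite('pics/w1c.png',cv2.resize(np.clip(a.astype(float)*1.6+20,0,255).astype(np.uint8),None,fx=3.6,fy=3.6,interpolation=cv2.INTER_CUBIC))
E
```

```text
(no output)
```

View pics/w1c.png

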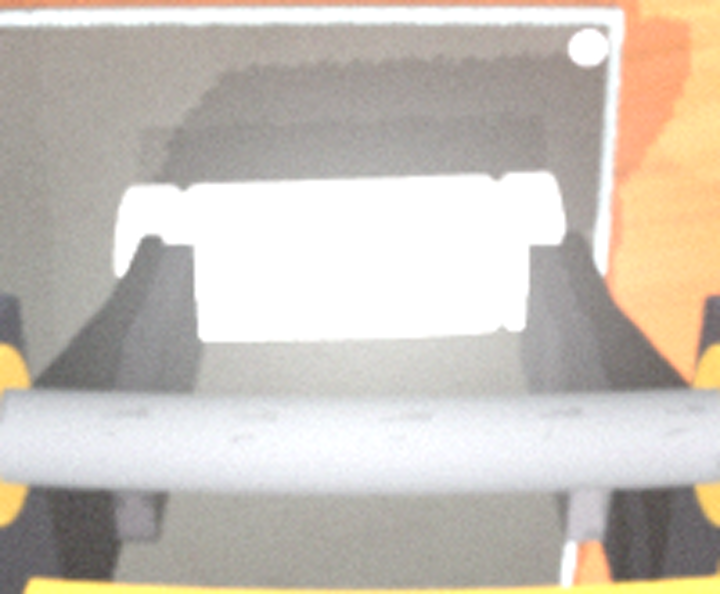

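The tips appear where the calibration predicts (front edge at row 247), so TCP height can be trusted. Descending behind the barrel.

```bash

python3 -m pendant '[[-0.02,0,0.4,0,0,0],[-0.04,0,0.8,0,0,0],[-0.04,0,1,0,0,0],[-0.04,0,1,0,0,0],[-0.04,0,1,0,0,0],[-0.04,0,1,0,0,0],[-0.04,0,1,0,0,0],[-0.04,0,1,0,0,0]]'
python3 -m pendant '[[0,0,0.06,0,0,0],[0,0,0.12,0,0,0],[0,0.02,0.12,0,0,0],[0,0.04,0.12,0,0,0],[0,0.06,0.12,0,0,0],[0,0.08,0.12,0,0,0],[0,0.10,0.12,0,0,0],[0,0.12,0.12,0,0,0]]'
python3 - <<'E'
from h import *
o,c=wrist('w2');print(o['tool_pos'],o['tool_rot'],o['force'])
E
```

```text
time_s: 5.35
tool_pos: [0.4455, 0.087, 0.043]
tool_rot: [180.0, -0.0, 83.2]
force: [0.2, 0.6, -0.3]
grip_width: 0.05
time_s: 6.35
tool_pos: [0.4574, 0.0855, 0.0306]
tool_rot: [180.0, -0.0, 83.2]
force: [-0.2, 0.1, -0.4]
grip_width: 0.0503
[0.45737066 0.08547183 0.03061724] [ 1.79992099e+02 -5.96344746e-03  8.32123611e+01] [-0.1650137   0.14435233 -0.36620956]
```

View pics/w2.png

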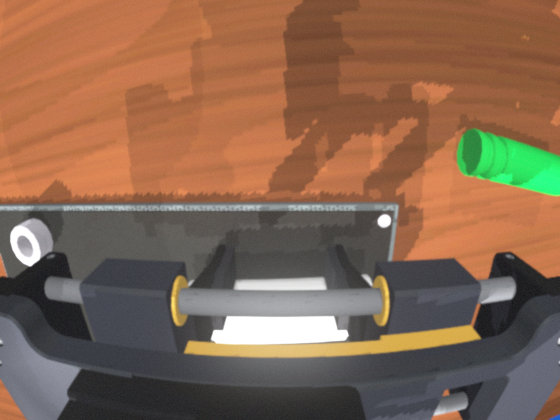

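```bash

python3 -m pendant '[[0,0.02,0,0,0,0],[0,0.04,0,0,0,0],[0,0.06,0,0,0,0],[0,0.08,0,0,0,0],[0,0.1,0,0,0,0],[0,0.12,0,0,0,0],[0,0.14,0,0,0,0],[0,0.16,0,0,0,0]]'
python3 -m pendant '[[0,0.02,0,0,0,0],[0,0.04,0,0,0,0],[0,0.06,0,0,0,0],[0,0.08,0,0,0,0],[0,0.1,0,0,0,0],[0,0.12,0,0,0,0],[0,0.14,0,0,0,0],[0,0.16,0,0,0,0]]'
python3 m.py; python3 - <<'E'
from h import *
b=viewer.read_camera('scene')['frame']
c2=cv2.resize(b[175:295,180:355],None,fx=4,fy=4,interpolation=cv2.INTER_CUBIC)
cv2.imwrite('pics/s3.png',c2[...,::-1])
E
```

```text
time_s: 7.4
tool_pos: [0.4732, 0.0836, 0.0306]
tool_rot: [180.0, -0.0, 83.2]
force: [-0.2, 0.0, -0.4]
grip_width: 0.0502
time_s: 8.4
tool_pos: [0.4891, 0.0817, 0.0306]
tool_rot: [180.0, -0.0, 83.2]
force: [-0.2, 0.4, 0.2]
grip_width: 0.0501
top line mid [ 0.5561 -0.0504  0.008 ] len 0.2298 yaw -6.79
  px [295.  174.9] [327.9 178.6] w 10.5 r 0.02 mid [ 0.628  -0.1032  0.028 ] len 0.0953 lineframe 0.07763412001902133 -0.04393476148732545 yawrel 1.09
  px [295.  174.9] [327.9 178.6] w 10.5 r 0.015 mid [ 0.629  -0.1036  0.023 ] len 0.0957 lineframe 0.07867035965226042 -0.044198388975088085 yawrel 1.09
  px [308.8 237.9] [308.8 249.9] w 11.8 r 0.02 mid [ 0.4349 -0.0967  0.028 ] len 0.0339 lineframe -0.114851036101558 -0.060223752064038294 yawrel -82.89
  px [308.8 237.9] [308.8 249.9] w 11.8 r 0.015 mid [ 0.4351 -0.097   0.023 ] len 0.034 lineframe -0.11463716298684781 -0.06055697203748091 yawrel -82.89
scene line mid [ 0.5594 -0.014   0.008 ] len 0.3068 yaw -6.68
  px [287.1 208.3] [338.  212.8] w 17.8 r 0.02 mid [0.5208 0.0778 0.028 ] len 0.1164 lineframe -0.049015713579408884 0.0866543
[... 378 characters left out ...]
.6262 -0.1069  0.023 ] len 0.0956 lineframe 0.07717668055205329 -0.08449939165355513 yawrel 0.66
  px [302.9 180.3] [329.2 183.2] w 3.2 r 0.02 mid [0.4229 0.0892 0.028 ] len 0.0643 lineframe -0.14757150758036283 0.0866170338385189 yawrel -0.33
  px [302.9 180.3] [329.2 183.2] w 3.2 r 0.015 mid [0.4174 0.0898 0.023 ] len 0.0647 lineframe -0.15309411913734017 0.08654382950052694 yawrel -0.33
  px [238.4 178.6] [238.4 192.9] w 14.0 r 0.02 mid [ 0.4446 -0.0982  0.028 ] len 0.0502 lineframe -0.10420813277966974 -0.09696722856294429 yawrel -78.35
  px [238.4 178.6] [238.4 192.9] w 14.0 r 0.015 mid [ 0.4393 -0.0989  0.023 ] len 0.0506 lineframe -0.1094343147906136 -0.09829540440194796 yawrel -78.35
```

View pics/s3.png

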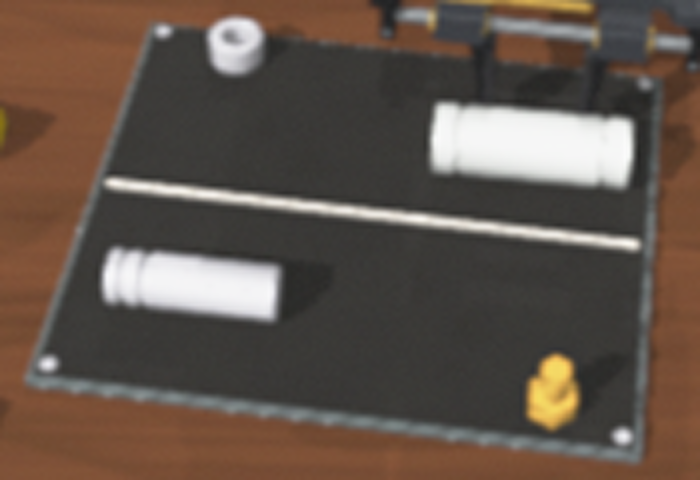

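```bash

python3 -m pendant '[[0,0.02,0,0,0,0],[0,0.04,0,0,0,0],[0,0.06,0,0,0,0],[0,0.08,0,0,0,0],[0,0.1,0,0,0,0],[0,0.12,0,0,0,0],[0,0.14,0,0,0,0],[0,0.16,0,0,0,0]]'
python3 -m pendant '[[0,0.02,0,0,0,0],[0,0.04,0,0,0,0],[0,0.06,0,0,0,0],[0,0.08,0,0,0,0],[0,0.1,0,0,0,0],[0,0.12,0,0,0,0],[0,0.14,0,0,0,0],[0,0.16,0,0,0,0]]'
python3 m.py | grep -A2 scene; python3 - <<'E'
from h import *
b=viewer.read_camera('scene')['frame']
c2=cv2.resize(b[175:295,180:355],None,fx=4,fy=4,interpolation=cv2.INTER_CUBIC)
cv2.imwrite('pics/s4.png',c2[...,::-1])
o,c=wrist('w4')
E
```

```text
time_s: 9.55
tool_pos: [0.505, 0.0798, 0.0306]
tool_rot: [180.0, -0.0, 83.2]
force: [0.1, 0.5, 0.6]
grip_width: 0.0497
time_s: 10.55
tool_pos: [0.5209, 0.0779, 0.0306]
tool_rot: [180.0, -0.0, 83.2]
force: [0.7, 0.1, -0.1]
grip_width: 0.05
scene line mid [ 0.5295 -0.0125  0.008 ] len 0.3131 yaw -6.82
  px [205.  242.9] [249.1 247.8] w 14.2 r 0.02 mid [ 0.6303 -0.1061  0.028 ] len 0.0949 lineframe 0.11116796202359044 -0.08103709821407923 yawrel 0.87
  px [205.  242.9] [249.1 247.8] w 14.2 r 0.015 mid [ 0.6262 -0.1069  0.023 ] len 0.0956 lineframe 0.10721163833883883 -0.08228087007378816 yawrel 0.87
```

View pics/s4.png

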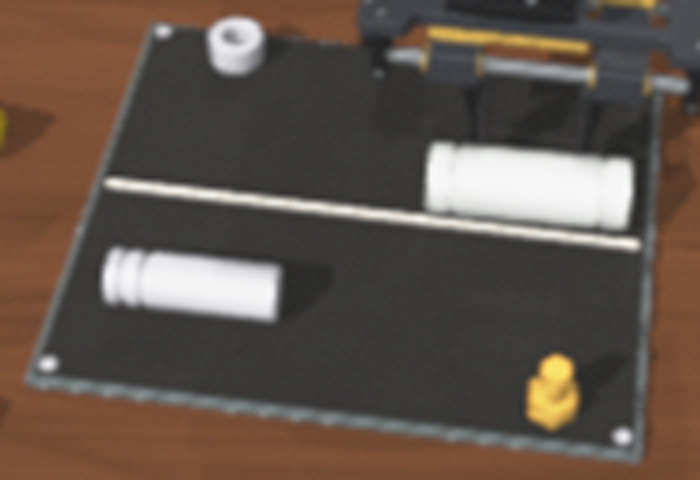

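View pics/w4.png

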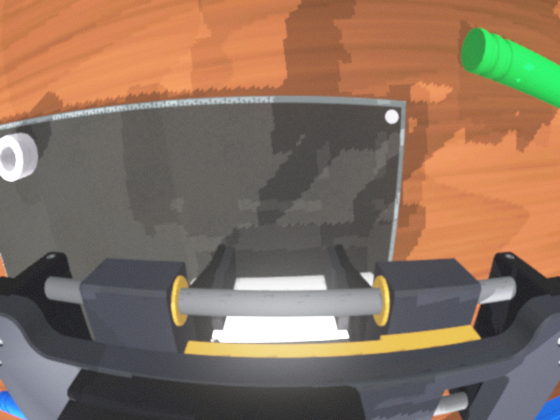

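```bash
cat > fit.py <<'E'
from m import *
from scipy.optimize import minimize
LF={'top':(np.array([.5606,-.0114,.008]),-6.76),'scene':(np.array([.5594,-.0137,.008]),-6.71)}
OFF={'top':(210,140,350,265),'scene':(180,175,355,295)}
def frame(n):
    M,yaw=LF[n];a=np.radians(yaw);return M,np.array([np.cos(a),np.sin(a),0]),np.array([-np.sin(a),np.cos(a),0])
def up(c,P,off): return (np.array([proj(c,p) for p in P])-np.array(off[:2])+.5)*4-.5
def render(c,n,shape,cyl):
    M,x,y=frame(n);off=OFF[n];lx,ly,yw,r,h=cyl;infl=0.0015
    im=np.zeros(shape,np.uint8);z=np.array([0,0,1.])
    L=[M+a*(.002+infl)*x+b*(.152+infl)*y for a,b in((1,1),(1,-1),(-1,-1),(-1,1))]
    cv2.fillConvexPoly(im,cv2.convexHull((up(c,L,off)*16).astype(np.int32)),1,shift=4)
    a=np.radians(yw);ax=np.cos(a)*y-np.sin(a)*x;px=np.cos(a)*x+np.sin(a)*y
    C=M+lx*x+ly*y+z*r
    P=[C+s*(h/2+infl)*ax+(r+infl)*(np.cos(t)*px+np.sin(t)*z) for s in(1,-1) for t in np.linspace(0,2*np.pi,40)]
    hull=cv2.convexHull((up(c,P,off)*16).astype(np.int32))
    cv2.fillConvexPoly(im,hull,1,shift=4)
    w=np.zeros(shape,np.uint8);P=[C+s*(h/2+.012)*ax+(r+.012)*(np.cos(t)*px+np.sin(t)*z) for s in(1,-1) for t in np.linspace(0,2*np.pi,40)]
    return im,hull
def fit(n,g,r,h,thr=115):
    c=viewer.read_camera(n);x0,y0,x1,y1=OFF[n]
    R=cv2.resize(c['frame'][y0:y1,x0:x1],None,fx=4,fy=4,interpolation=cv2.INTER_CUBIC)
    hsv=cv2.cvtColor(R,cv2.COLOR_RGB2HSV);m=((hsv[...,2]>thr)&(hsv[...,1]<60)).astype(np.uint8)
    _,hull=render(c,n,m.shape,(*g,r,h));win=np.zeros_like(m);cv2.fillConvexPoly(win,hull,1,shift=4)
    win=cv2.dilate(win,np.ones((41,41),np.uint8))
    def cost(p):
        im,_=render(c,n,m.shape,(p[0],p[1],p[2],r,h));return float(np.sum((im!=m)&(win>0)))
    best=None
    for s in(-.006,0,.006):
        q=minimize(cost,[g[0]+s,g[1],g[2]],method='Nelder-Mead',options=dict(initial_simplex=np.array([[g[0]+s,g[1],g[2]],[g[0]+s+.006,g[1],g[2]],[g[0]+s,g[1]+.006,g[2]],[g[0]+s,g[1],g[2]+3]]),xatol=1e-4,fatol=.5))
        if best is None or q.fun<best.fun:best=q
    im,_=render(c,n,m.shape,(*best.x,r,h))
    v=R.copy();cs,_=cv2.findContours(im,cv2.RETR_EXTERNAL,cv2.CHAIN_APPROX_NONE);cv2.drawContours(v,cs,-1,(255,0,0),1)
    return best,v
B=(.020,.110);PL=(.015,.090)
E
python3 - <<'E'
from fit import *
for n in('top','scene'):
    for nm,g,d in(('barrel',(-.02,.086,0),B),('plunger',(.078,-.084,1),PL)):
        b,v=fit(n,g,*d);print(n,nm,b.x.round(4),b.fun)
        cv2.imwrite(f'pics/f4_{n}_{nm}.png',v[...,::-1])
E
```

```text
top barrel [0.048 0.056 1.   ] 1974.0
top plunger [ 0.0789 -0.0827  1.9071] 806.0
scene barrel [-0.0141  0.0873  1.6032] 1179.0
scene plunger [ 0.077  -0.0846  2.9064] 1582.0
```

```bash
python3 - <<'E'
import cv2,numpy as np
a=[cv2.imread(f'pics/f4_{n}.png') for n in('scene_barrel','top_barrel')]
w=400
a=[cv2.resize(i,(w,int(i.shape[0]*w/i.shape[1]))) for i in (a[0][0:260,200:],a[1][120:,0:300])]
h=min(i.shape[0] for i in a);cv2.imwrite('pics/f4.png',np.hstack([i[:h] for i in a]))
E
```

```text
(no output)
```

View pics/f4.png

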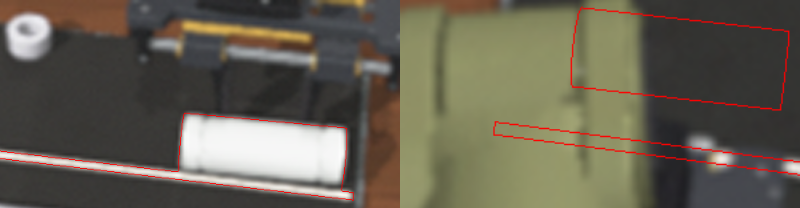

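```bash

python3 -m pendant '[[0,0.01,0,0,0,0],[0,0.02,0,0,0,0],[0,0.03,0,0,0,0],[0,0.04,0,0,0,0],[0,0.05,0,0,0,0],[0,0.06,0,0,0,0],[0,0.07,0,0,0,0],[0,0.07,0,0,0,0]]'
python3 - <<'E'
from fit import *
n='scene'
b,v=fit(n,(-.012,.086,1),*B);print(n,b.x.round(4),b.fun)
cv2.imwrite(f'pics/f5.png',v[...,::-1])
E
```

```text
time_s: 11.95
tool_pos: [0.5278, 0.0771, 0.0306]
tool_rot: [180.0, -0.0, 83.2]
force: [0.0, -0.5, 0.2]
grip_width: 0.05
scene [-0.0082  0.0877  1.7869] 481.0
```

View pics/f5.png

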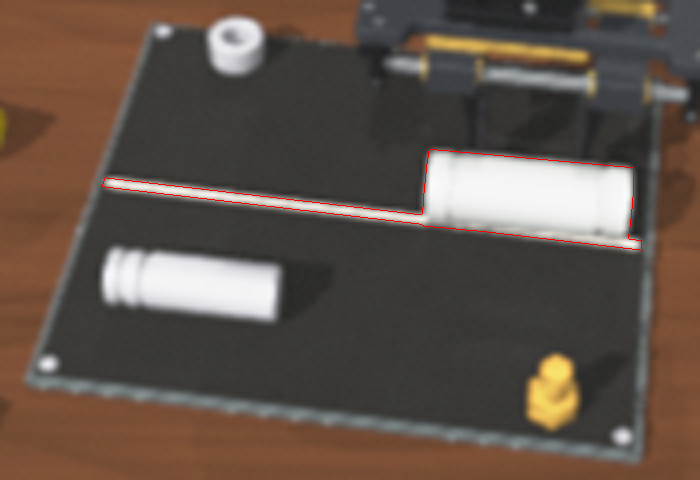

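```bash

python3 -m pendant '[[0,0.01,0,0,0,0],[0,0.02,0,0,0,0],[0,0.03,0,0,0,0],[0,0.04,0,0,0,0],[0,0.05,0,0,0,0],[0,0.06,0,0,0,0],[0,-0.1,0,0,0,0],[0,-0.12,-0.2,0,0,0]]'
python3 -m pendant '[[0,0,-0.4,0,0,0],[0,0,-0.8,0,0,0],[-0.3,0.2,-1,0,0,0],[-0.6,0.7,-1,0,0,0],[-1,1,-1,0,0,0],[-1,1,-1,0,0,0],[-1,1,-1,0,0,0],[-1,1,-1,0,0,0]]'
python3 - <<'E'
from h import *
o,c=wrist('w6');print(o['tool_pos'],o['tool_rot'])
E
```

```text
time_s: 13.0
tool_pos: [0.5122, 0.0784, 0.049]
tool_rot: [-179.7, 0.1, 83.2]
force: [-0.4, 0.5, 0.2]
grip_width: 0.0502
time_s: 14.0
tool_pos: [0.6024, -0.0306, 0.1504]
tool_rot: [-180.0, -0.1, 83.3]
force: [0.9, 0.4, -0.1]
grip_width: 0.0501
[ 0.6024214  -0.03060332  0.15039238] [-1.79952666e+02 -7.25760514e-02  8.33482328e+01]
```

View pics/w6.png

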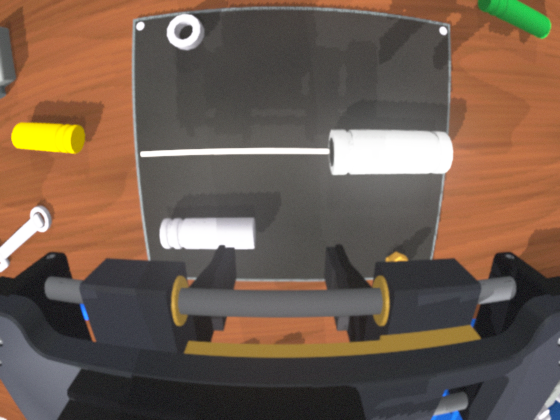

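```bash
cat > wfit.py <<'E'
from h import *
from scipy.optimize import minimize
def mask(c,thr=150,S=3):
    f=cv2.resize(c['frame'],None,fx=S,fy=S,interpolation=cv2.INTER_CUBIC)
    hsv=cv2.cvtColor(f,cv2.COLOR_RGB2HSV);return ((hsv[...,2]>thr)&(hsv[...,1]<60)).astype(np.uint8),f
def linefit(o,c,u0,u1,v0,v1):
    # centroid of the bright strip per column, intersected with plate top, straight fit
    g=c['frame'].astype(float).mean(2);P=[]
    for u in range(u0,u1):
        col=g[v0:v1,u]-np.median(g[v0:v1,u]);col[col<40]=0
        if col.sum()>0:P.append(wray(o,c,u,v0+(col*np.arange(v1-v0)).sum()/col.sum(),.008)[:2])
    P=np.array(P);m=P.mean(0);_,_,V=np.linalg.svd(P-m);d=V[0]*np.sign(V[0][1]);
    res=(P-m)@np.array([d[1],-d[0]]);k=abs(res)<.002
    P=P[k];m=P.mean(0);_,_,V=np.linalg.svd(P-m);d=V[0]*np.sign(V[0][1])
    return m,d,np.std((P-m)@np.array([d[1],-d[0]]))
def cylfit(o,c,mid,d,g,r,h,S=3,infl=0.0003,vmax=420):
    m,f=mask(c,S=S);x=np.array([d[1],-d[0],0]);y=np.array([d[0],d[1],0]);z=np.array([0,0,1.]);M=np.array([*mid,.008])
    def rend(p,extra=0):
        a=np.radians(p[2]);ax=np.cos(a)*y-np.sin(a)*x;px=np.cos(a)*x+np.sin(a)*y;C=M+p[0]*x+p[1]*y+z*r;im=np.zeros_like(m)
        P=[wproj(o,c,C+s*ax+(r+infl+extra)*(np.cos(t)*px+np.sin(t)*z)) for s in np.linspace(-1,1,9)*(h/2+infl+extra) for t in np.linspace(0,2*np.pi,36)]
        cv2.fillPoly(im,[cv2.convexHull(((np.array(P)+.5)*S*16-8).astype(np.int32))],1,shift=4)
        return im
    win=rend(g,.010)
    L=[wproj(o,c,M+a*.0028*x+b*y) for a in(1,-1) for b in np.linspace(-.3,.3,30)]
    ln=np.zeros_like(m);cv2.fillPoly(ln,[cv2.convexHull(((np.array(L)+.5)*S*16-8).astype(np.int32))],1,shift=4)
    def cost(p):
        im=rend(p);return float(np.sum((im!=m)&(win>0)&((ln==0)|(im>0))))
    best=None
    for s in(-.004,.0,.004):
        q=minimize(cost,g,method='Nelder-Mead',options=dict(initial_simplex=np.array([[g[0]+s,g[1],g[2]],[g[0]+s+.004,g[1],g[2]],[g[0]+s,g[1]+.005,g[2]],[g[0]+s,g[1],g[2]+2]]),xatol=1e-4,fatol=.5))
        if best is None or q.fun<best.fun:best=q
    cs,_=cv2.findContours(rend(best.x),cv2.RETR_EXTERNAL,cv2.CHAIN_APPROX_NONE);cv2.drawContours(f,cs,-1,(255,0,0),1)
    cs,_=cv2.findContours(ln,cv2.RETR_EXTERNAL,cv2.CHAIN_APPROX_NONE);cv2.drawContours(f,cs,-1,(0,255,0),1)
    return best,f
E
python3 - <<'E'
from wfit import *
o,c=wrist('w7');print(o['tool_pos'].round(4),o['tool_rot'].round(2))
m,d,s=linefit(o,c,150,320,140,166)
print('line pt',m.round(4),'yaw',np.degrees(np.arctan2(-d[0],d[1])).round(2),'rms',s.round(5))
x=np.array([d[1],-d[0]])
for nm,w,r,h,g in(('barrel',(0.57,.07),.02,.11,None),('plunger',(.628,-.104),.015,.09,None)):
    q=np.array(w)-m;b,f=cylfit(o,c,m,d,(q@x,q@d,0.),r,h);print(nm,b.x.round(4),b.fun,'world',(m+b.x[0]*x+b.x[1]*d).round(4))
    cv2.imwrite(f'pics/w7_{nm}.png',(f[:800,350:1400] if nm=='barrel' else f[300:820,350:1400])[::1,::1,::-1][:600,-800 if nm=='barrel' else 0:][:, :800])
print('line at ref', np.dot(np.array([.56,-.0125])-m,x))
E
```

```text
[ 0.6026 -0.0307  0.1505] [-1.7997e+02 -7.0000e-02  8.3350e+01]
line pt [ 0.553  -0.0679] yaw -6.79 rms 6e-05
barrel [-0.0035  0.145   2.0569] 1886.0 world [0.5666 0.0764]
plunger [ 0.0779 -0.0269  0.8825] 1753.0 world [ 0.6272 -0.1038]
line at ref 0.0004238396468248728
```

View pics/w7_barrel.png

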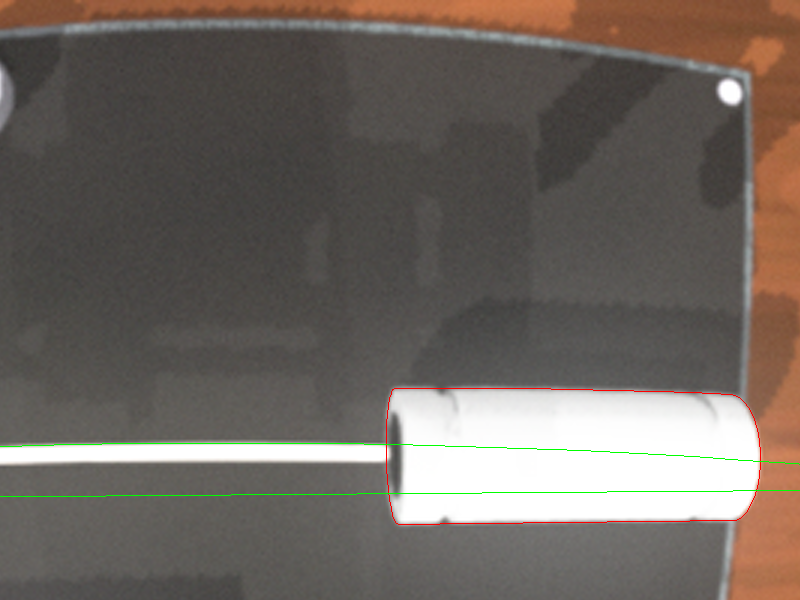

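View pics/w7_plunger.png

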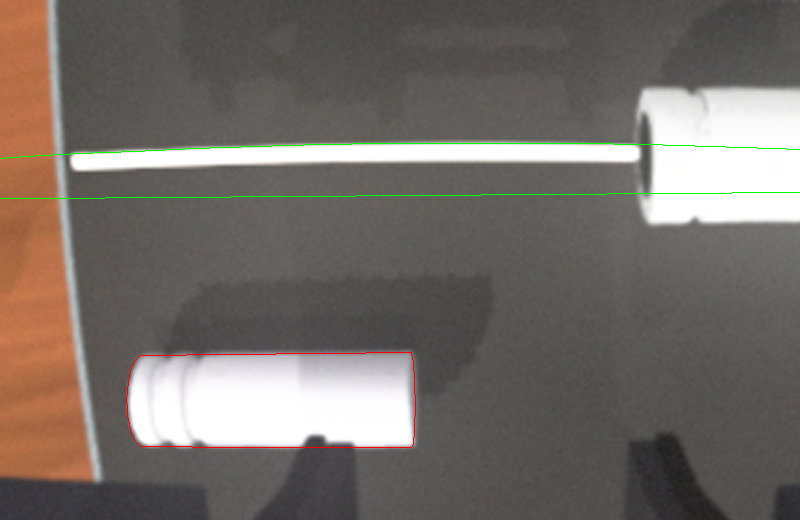

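The wrist view gives a precise reading. Barrel: 3.5 mm short of the line with 2° yaw. Plunger: 77.9 mm beyond it. I'll do the plunger next, then finish the barrel.

```bash

python3 -m pendant '[[-0.3,0.35,0,0,0,0],[-0.6,0.7,0,0,0,0],[-0.7,0.72,0,0,0,0],[-0.7,0.72,0.4,0,0,0],[-0.7,0.72,0.8,0,0,0],[-0.7,0.72,0.8,0,0,0],[-0.7,0.72,0.8,0,0,0],[-0.7,0.72,0.8,0,0,0]]' 36
python3 -m pendant '[[0,0,0.3,0,0,0],[0,0,0.45,0,0,0],[0,0,0.45,0,0,0],[0,-0.02,0.45,0,0,0],[0,-0.04,0.45,0,0,0],[0,-0.06,0.45,0,0,0],[0,-0.08,0.45,0,0,0],[0,-0.1,0.45,0,0,0]]'
python3 - <<'E'
from h import *
o=env.get_obs();q=o['tool_pos'][:2]-np.array([.553,-.0679]);a=np.radians(-6.79)
print('l',q@[np.cos(a),np.sin(a)],q@[-np.sin(a),np.cos(a)],o['tool_pos'][2],o['tool_rot'])
b=viewer.read_camera('scene')['frame']
cv2.imwrite('pics/s8.png',cv2.resize(b[175:310,180:355],None,fx=4,fy=4,interpolation=cv2.INTER_CUBIC)[...,::-1])
E
```

```text
time_s: 15.1
tool_pos: [0.6679, -0.1106, 0.0731]
tool_rot: [179.8, -0.0, 83.2]
force: [-0.2, -0.4, -0.0]
grip_width: 0.0358
time_s: 16.1
tool_pos: [0.6564, -0.1094, 0.0257]
tool_rot: [180.0, -0.0, 83.2]
force: [0.3, -0.1, 0.1]
grip_width: 0.036
l 0.10760282612348336 -0.028974180245380697 0.025686286879939853 [ 1.79991603e+02 -5.45730007e-03  8.32144770e+01]
```

View pics/s8.png

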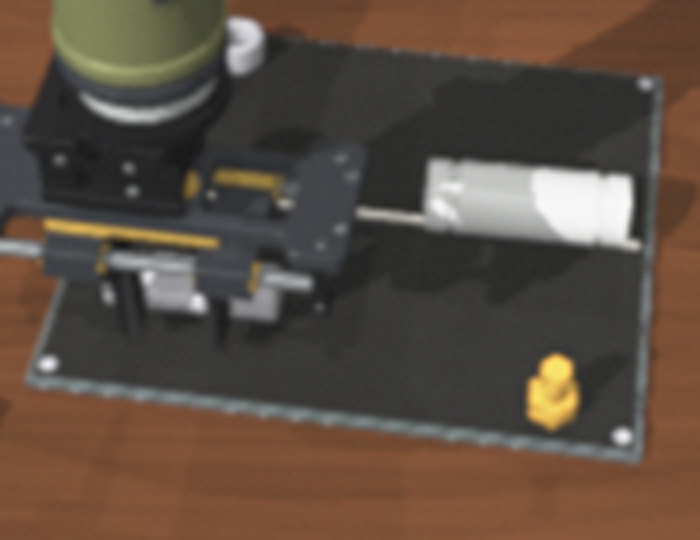

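```bash

python3 -m pendant '[[0,-0.02,0,0,0,0],[0,-0.04,0,0,0,0],[0,-0.06,0,0,0,0],[0,-0.08,0,0,0,0],[0,-0.1,0,0,0,0],[0,-0.12,0,0,0,0],[0,-0.14,0,0,0,0],[0,-0.16,0,0,0,0]]'
python3 -m pendant '[[0,-0.02,0,0,0,0],[0,-0.04,0,0,0,0],[0,-0.06,0,0,0,0],[0,-0.08,0,0,0,0],[0,-0.1,0,0,0,0],[0,-0.12,0,0,0,0],[0,-0.14,0,0,0,0],[0,-0.16,0,0,0,0]]'
python3 -m pendant '[[0,-0.02,0,0,0,0],[0,-0.04,0,0,0,0],[0,-0.06,0,0,0,0],[0,-0.08,0,0,0,0],[0,-0.1,0,0,0,0],[0,-0.12,0,0,0,0],[0,-0.14,0,0,0,0],[0,-0.16,0,0,0,0]]'
python3 - <<'E'
from h import *
o=env.get_obs();q=o['tool_pos'][:2]-np.array([.553,-.0679]);a=np.radians(-6.79)
print('l',q@[np.cos(a),np.sin(a)],q@[-np.sin(a),np.cos(a)],o['tool_pos'][2],o['tool_rot'])
wrist('w9')
E
```

```text
time_s: 17.15
tool_pos: [0.6406, -0.1075, 0.0256]
tool_rot: [180.0, -0.0, 83.2]
force: [0.4, 1.3, -0.8]
grip_width: 0.0363
time_s: 18.15
tool_pos: [0.6246, -0.1057, 0.0256]
tool_rot: [180.0, -0.0, 83.2]
force: [-0.2, 0.2, -0.3]
grip_width: 0.0359
time_s: 19.15
tool_pos: [0.6088, -0.1037, 0.0256]
tool_rot: [180.0, -0.0, 83.2]
force: [-0.6, -0.3, -0.8]
grip_width: 0.0363
l 0.059605564620795456 -0.028973812641228138 0.02556416984841807 [ 1.79996958e+02 -3.88239469e-03  8.32146106e+01]
```

View pics/w9.png

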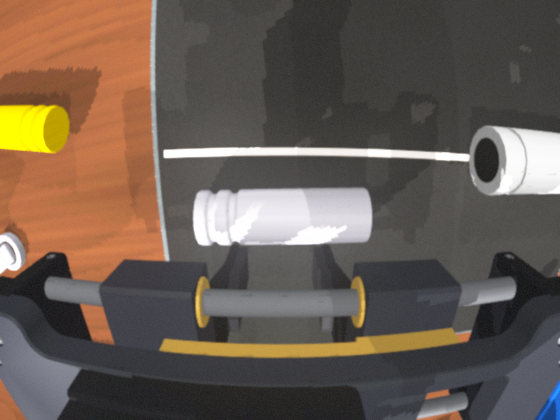

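```bash
cat > pl.py <<'E'
from wfit import *
import sys
def run(name,u0,u1,v0,v1,gx,r,h,ref,thr=110):
    import wfit
    o,c=wrist(name);m,d,s=linefit(o,c,u0,u1,v0,v1);x=np.array([d[1],-d[0]])
    old=wfit.mask; wfit.mask=lambda c,S=3:old(c,thr,S)
    t=o['tool_pos'][:2]-m
    q=np.array(ref)-m
    b,f=cylfit(o,c,m,d,(gx,q@d,0.),r,h);wfit.mask=old
    print('line yaw',np.degrees(np.arctan2(-d[0],d[1])).round(2),'rms',s.round(5),'cyl lx,ly,yaw',b.x.round(4),b.fun,'tcp l',(t@x).round(4),(t@d).round(4))
    u=wproj(o,c,[*(m+b.x[0]*x+b.x[1]*d),.02])
    u0=int(np.clip(u[0]*3-400,0,1680-800));v0=int(np.clip(u[1]*3-300,0,1260-600));cv2.imwrite(f'pics/{name}f.png',f[v0:v0+600,u0:u0+800,::-1])
E
python3 - <<'E'
from pl import *
run('w10',175,455,145,167,.033,.015,.09,(.589,-.1))
E
```

```text
line yaw -6.86 rms 5e-05 cyl lx,ly,yaw [ 0.0326 -0.0196  0.9192] 1579.0 tcp l 0.0593 -0.0215
```

View pics/w10f.png

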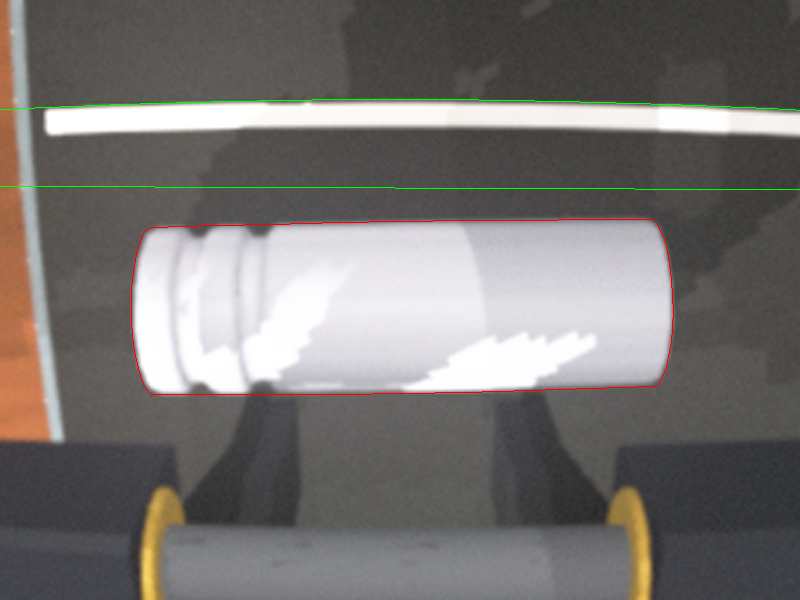

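```bash

python3 -m pendant '[[0,-0.02,0,0,0,0],[0,-0.04,0,0,0,0],[0,-0.06,0,0,0,0],[0,-0.08,0,0,0,0],[0,-0.1,0,0,0,0],[0,-0.12,0,0,0,0],[0,-0.14,0,0,0,0],[0,-0.16,0,0,0,0]]'
python3 -m pendant '[[0,-0.015,0,0,0,0],[0,-0.03,0,0,0,0],[0,-0.045,0,0,0,0],[0,-0.06,0,0,0,0],[0,-0.07,0,0,0,0],[0,-0.08,0,0,0,0],[0,-0.09,0,0,0,0],[0,-0.1,0,0,0,0]]'
python3 - <<'E'
from pl import *
o,c=wrist('w11')
E
```

```text
time_s: 20.25
tool_pos: [0.5929, -0.1018, 0.0256]
tool_rot: [180.0, -0.0, 83.2]
force: [0.1, 0.1, 0.3]
grip_width: 0.0359
time_s: 21.25
tool_pos: [0.583, -0.1007, 0.0256]
tool_rot: [180.0, -0.0, 83.2]
force: [-0.1, -0.4, 0.4]
grip_width: 0.0362
```

View pics/w11.png

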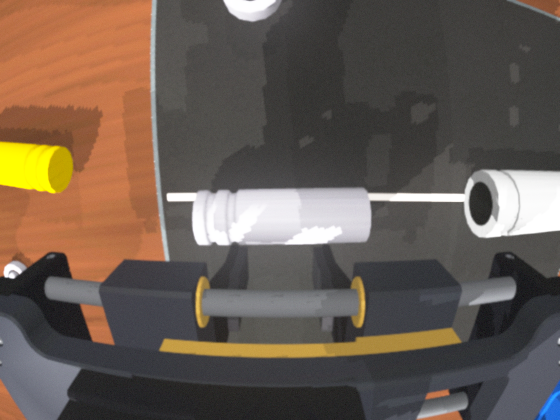

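```bash
sed -i 's/for u in range(u0,u1):/for u in (range(u0,u1) if not isinstance(u0,(list,tuple)) else u0):/' wfit.py
python3 - <<'E'
from pl import *
run('w12',[*range(171,190),*range(376,458)],0,186,210,.006,.015,.09,(.563,-.098))
E
```

```text
line yaw -6.83 rms 6e-05 cyl lx,ly,yaw [ 0.0069 -0.0564  1.1001] 2067.0 tcp l 0.0334 -0.0579
```

View pics/w12f.png

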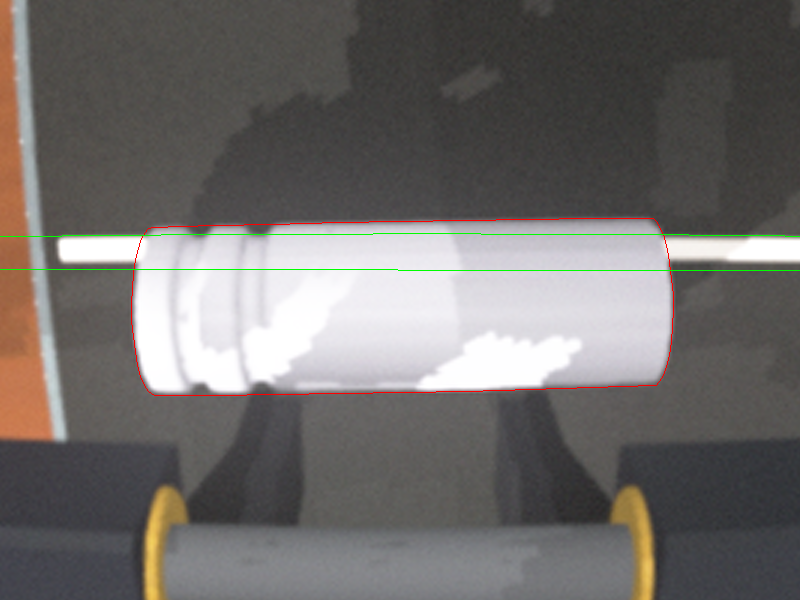

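```bash

python3 -m pendant '[[0,-0.01,0,0,0,0],[0,-0.02,0,0,0,0],[0,-0.03,0,0,0,0],[0,-0.04,0,0,0,0],[0,-0.05,0,0,0,0],[0,-0.058,0,0,0,0],[0,-0.065,0,0,0,0],[0,-0.065,0,0,0,0]]'
python3 - <<'E'
from pl import *
o,c=wrist('w13')
E
```

```text
time_s: 22.35
tool_pos: [0.5765, -0.0999, 0.0255]
tool_rot: [-180.0, -0.0, 83.2]
force: [-0.0, 0.7, 0.5]
grip_width: 0.0359
```

View pics/w13.png

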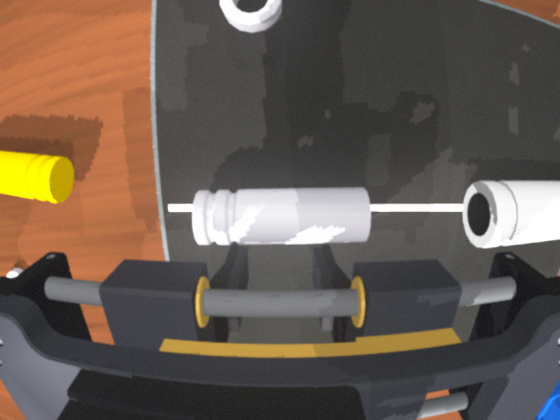

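```bash

python3 - <<'E'
from pl import *
run('w14',[*range(171,190),*range(376,458)],0,196,219,.0,.015,.09,(.557,-.098))
E
```

```text
line yaw -6.85 rms 6e-05 cyl lx,ly,yaw [ 4.000e-04 -5.710e-02  9.834e-01] 2849.0 tcp l 0.027 -0.0584
```

View pics/w14f.png

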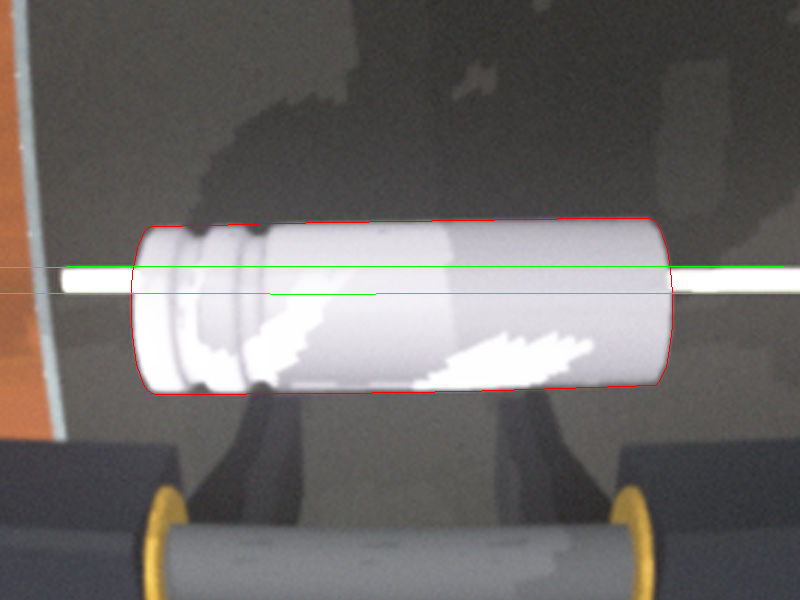

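Plunger reads 0.4 mm off the line with 1° yaw, at rest. Now back off, lift over, and nudge the barrel the last 3.5 mm.

```bash

python3 -m pendant '[[0,0.1,0,0,0,0],[0,0.2,0,0,0,0],[0,0.2,-0.5,0,0,0],[0,0.2,-0.95,0,0,0],[0.4,0,-1,0,0,0],[0.8,-0.1,-1,0,0,0],[1,-0.1,-1,0,0,0],[1,-0.1,-1,0,0,0]]'
python3 -m pendant '[[0.4,-0.3,0,0,0,0],[0.74,-0.65,0,0,0,0],[0.74,-0.65,0,0,0,0],[0.74,-0.65,0.2,0,0,0],[0.74,-0.65,0.4,0,0,0],[0.74,-0.65,0.4,0,0,0],[0.74,-0.65,0.4,0,0,0],[0.74,-0.65,0.4,0,0,0]]' 50
python3 - <<'E'
from h import *
o=env.get_obs();q=o['tool_pos'][:2]-np.array([.553,-.0679]);a=np.radians(-6.79)
print('l',q@[np.cos(a),np.sin(a)],q@[-np.sin(a),np.cos(a)],o['tool_pos'][2],o['tool_rot'])
E
```

```text
time_s: 23.45
tool_pos: [0.5793, 0.0018, 0.1254]
tool_rot: [180.0, 0.0, 83.4]
force: [0.1, -0.5, -0.7]
grip_width: 0.0359
time_s: 24.45
tool_pos: [0.5237, 0.0812, 0.0865]
tool_rot: [179.9, -0.0, 83.2]
force: [-1.0, 1.0, 0.3]
grip_width: 0.0501
l -0.04672749339080256 0.14455502010697144 0.086483719494848 [ 1.79905608e+02 -2.57828734e-02  8.31618083e+01]
```

```bash

python3 -m pendant '[[0,0,0.3,0,0,0],[0,0,0.55,0,0,0],[0,0,0.555,0,0,0],[0,0.03,0.555,0,0,0],[0,0.05,0.555,0,0,0],[0,0.07,0.555,0,0,0],[0,0.08,0.555,0,0,0],[0,0.09,0.555,0,0,0]]'
python3 -m pendant '[[0,0.01,0,0,0,0],[0,0.016,0,0,0,0],[0,0.022,0,0,0,0],[0,0.028,0,0,0,0],[0,0.034,0,0,0,0],[0,0.04,0,0,0,0],[0,0.046,0,0,0,0],[0,0.05,0,0,0,0]]'
python3 - <<'E'
from h import *
o=env.get_obs();q=o['tool_pos'][:2]-np.array([.553,-.0679]);a=np.radians(-6.79)
print('l',q@[np.cos(a),np.sin(a)],q@[-np.sin(a),np.cos(a)],o['tool_pos'][2],o['tool_rot'])
from fit import *
b,v=fit('scene',(0,.086,1),*B);print(b.x.round(4),b.fun)
cv2.imwrite('pics/f15.png',v[...,::-1])
E
```

```text
time_s: 25.45
tool_pos: [0.5317, 0.0807, 0.0302]
tool_rot: [180.0, -0.0, 83.2]
force: [-0.3, -0.4, 0.5]
grip_width: 0.0502
time_s: 26.45
tool_pos: [0.5366, 0.0801, 0.0301]
tool_rot: [180.0, -0.0, 83.2]
force: [-0.9, -0.1, 0.6]
grip_width: 0.0499
l -0.0337365312937125 0.1450088531308624 0.03007985490251728 [ 1.79996870e+02 -4.59844519e-03  8.32128831e+01]
[-0.002   0.0878  1.7126] 1364.0
```

View pics/f15.png

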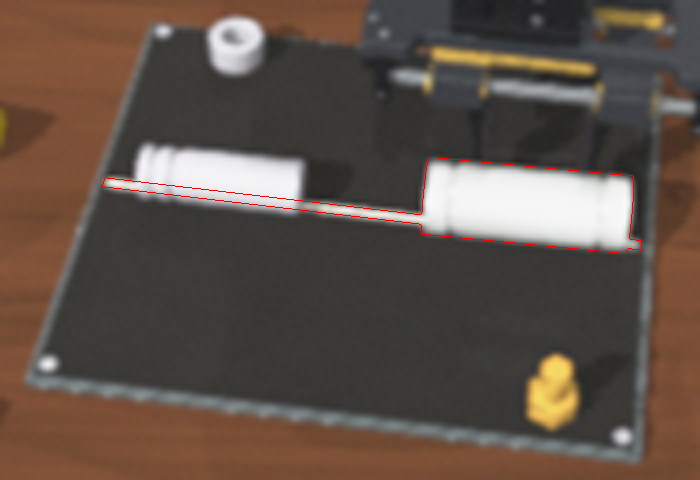

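```bash

python3 -m pendant '[[0,0.005,0,0,0,0],[0,0.01,0,0,0,0],[0,0.014,0,0,0,0],[0,0.014,0,0,0,0],[0,-0.06,0,0,0,0],[0,-0.12,0,0,0,0],[0,-0.12,-0.4,0,0,0],[0,-0.12,-0.8,0,0,0]]'
python3 -m pendant '[[0,0.4,-0.2,0,0,0],[-0.3,0.8,-0.4,0,0,0],[-0.6,1,-0.4,0,0,0],[-0.8,1,-0.4,0,0,0],[-0.8,1,-0.4,0,0,0],[-0.8,1,-0.4,0,0,0],[-0.8,1,-0.4,0,0,0],[-0.8,1,-0.4,0,0,0]]'
python3 - <<'E'
from h import *
wrist('w16')
E
```

```text
time_s: 27.5
tool_pos: [0.5237, 0.0815, 0.1106]
tool_rot: [-179.9, 0.0, 83.2]
force: [-0.1, 0.7, -0.1]
grip_width: 0.0503
time_s: 28.5
tool_pos: [0.6144, -0.0085, 0.1501]
tool_rot: [-180.0, -0.0, 83.3]
force: [0.5, -0.4, 0.1]
grip_width: 0.0499
```

View pics/w16.png

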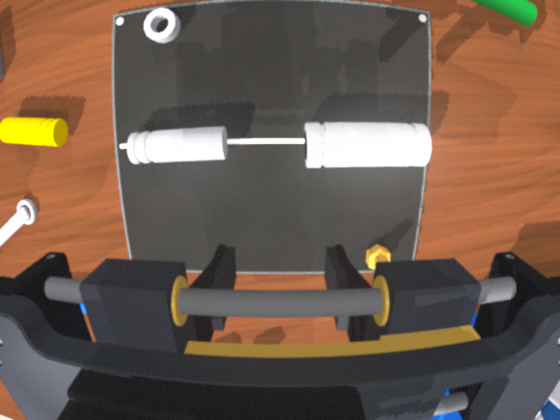

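```bash

python3 - <<'E'
from pl import *
cols=[*range(122,127),*range(231,302)]
run('w17b',cols,0,132,156,.0,.02,.11,(.569,.0765),150)
run('w17p',cols,0,132,156,.0,.015,.09,(.55,-.0975),120)
a=cv2.imread('pics/w17bf.png');b=cv2.imread('pics/w17pf.png')
cv2.imwrite('pics/w17.png',np.vstack([a[250:550],b[250:550]]))
E
```

```text
line yaw -6.85 rms 6e-05 cyl lx,ly,yaw [0.     0.1007 2.1639] 1692.0 tcp l 0.054 0.0216
line yaw -6.85 rms 0.0001 cyl lx,ly,yaw [ 8.000e-04 -7.240e-02  8.124e-01] 1290.0 tcp l 0.0542 0.0216
```

View pics/w17.png

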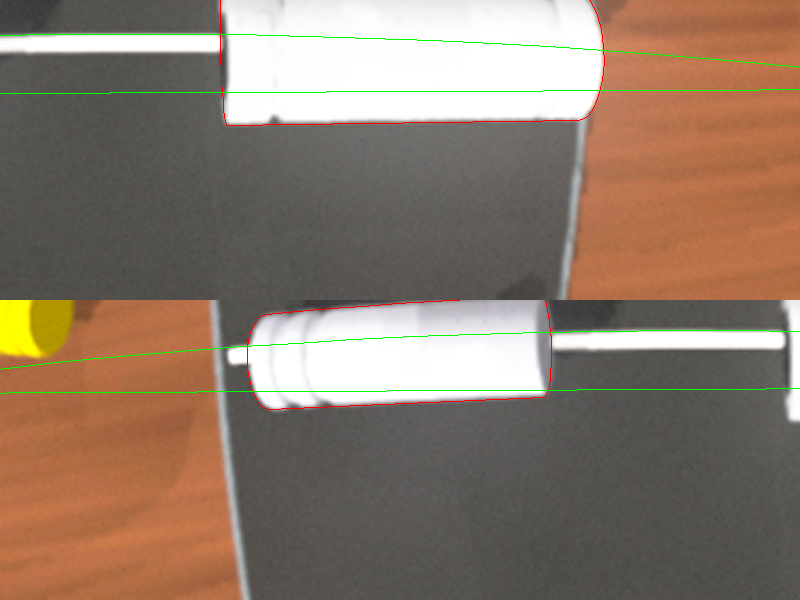

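```bash

python3 - <<'E'
from fit import *
for nm,g,d in(('barrel',(0,.086,2),B),('plunger',(0,-.084,1),PL)):
    b,v=fit('scene',g,*d);print('scene',nm,b.x.round(4),b.fun)
env.sign_off();print(env.get_obs()['time_s'])
E
```

```text
scene barrel [-7.0000e-04  8.8000e-02  1.8301e+00] 1360.0
scene plunger [ 7.000e-04 -8.600e-02  2.659e+00] 1339.0
the job is handed in; nothing more can be done
the job is handed in; nothing more can be done
```

I pushed both cylinders sideways onto the white line with the fingertips, contacting just above mid-height at 16 mm/s or less. The barrel came from the robot's side and the plunger from beyond the line. I then lifted the gripper clear and handed the job in at about 29 s of the 56 s allowed.

| Cylinder | Offset from line, wrist camera | Offset from line, scene camera | Yaw to the line, wrist | Yaw to the line, scene |
|---|---|---|---|---|
| Barrel | 0.0 mm | -0.7 mm | 2.2° | 1.8° |
| Plunger | 0.8 mm | 0.7 mm | 0.8° | 2.7° |

- **Yaw:** the cameras disagree by about 2° on the plunger. The barrel started about 2° off parallel and kept that angle, because rolling did not square it up. I left it rather than risk sliding it.
- **Top camera:** the arm blocked its view after the start, so it gave no final check.
- **Rolling:** I did not measure the cylinders' rotation directly.
- **Bystanders:** the adapter and collar look undisturbed in the last wrist picture, and no force reading at the end of a move was more than about 1.5 N. I did not measure any of the bystanders' positions again.

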